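# Tally the cleaned grooming tools

### The job

The pin brush, the comb and the massager have been cleaned, so tick them off: with the fingertips lightly tap down the round orange pad at the robot's end of the dock on which each one lies, first the pin brush's, then the comb's, then the massager's, so that each pad sinks in visibly and stays down. Push gently, leave the pad on the bowl's dock up, and do not pick up or shift any tool or anything else on the bench, nor open the blue box.

Things in the scene. Friction and masses are not known exactly. Their poses are not given: they have to be found in the camera images.
- dock_brush: fixed white tool dock that carries the metal pin brush: plate 240 x 105 x 12 mm lying flat, origin at the centre of its underside on the bench; its -x end points roughly to the robot and carries a grey block 46 x 56 mm, top 30 mm above the bench, centred 92 mm from the dock's centre along -x; all four docks look alike, only the tool on them tells which is which
- pad_brush (a joint): travel in m of the round orange tally pad of the metal pin brush's dock: 0 = up (as at the start), growing downward to the stop at 0.008; it resists a push with about 1.2 N (a little more if pushed fast), and when let go stays at the depth it was pushed to; it counts as tapped in from 0.003 on, any depth beyond is fine
- pad_brush_top (a point): centre of the top face of the orange pad (36 mm in diameter) on the metal pin brush's dock; z up; 48 mm above the bench when up, 40 mm when fully in; the pad has a soft cap that gives about 1.5 N per mm, up to 7 mm, and springs back, cushioning the stop (it gives about 1 mm while the pad sinks)
- dock_comb: fixed white tool dock that carries the cherrywood comb: plate 240 x 105 x 12 mm lying flat, origin at the centre of its underside on the bench; its -x end points roughly to the robot and carries a grey block 46 x 56 mm, top 30 mm above the bench, centred 92 mm from the dock's centre along -x; all four docks look alike, only the tool on them tells which is which
- pad_comb (a joint): travel in m of the round orange tally pad of the cherrywood comb's dock: 0 = up (as at the start), growing downward to the stop at 0.008; it resists a push with about 1.2 N (a little more if pushed fast), and when let go stays at the depth it was pushed to; it counts as tapped in from 0.003 on, any depth beyond is fine
- pad_comb_top (a point): centre of the top face of the orange pad (36 mm in diameter) on the cherrywood comb's dock; z up; 48 mm above the bench when up, 40 mm when fully in; the pad has a soft cap that gives about 1.5 N per mm, up to 7 mm, and springs back, cushioning the stop (it gives about 1 mm while the pad sinks)
- dock_massager: fixed white tool dock that carries the ribbed silicone massager: plate 240 x 105 x 12 mm lying flat, origin at the centre of its underside on the bench; its -x end points roughly to the robot and carries a grey block 46 x 56 mm, top 30 mm above the bench, centred 92 mm from the dock's centre along -x; all four docks look alike, only the tool on them tells which is which
- pad_massager (a joint): travel in m of the round orange tally pad of the ribbed silicone massager's dock: 0 = up (as at the start), growing downward to the stop at 0.008; it resists a push with about 1.2 N (a little more if pushed fast), and when let go stays at the depth it was pushed to; it counts as tapped in from 0.003 on, any depth beyond is fine
- pad_massager_top (a point): centre of the top face of the orange pad (36 mm in diameter) on the ribbed silicone massager's dock; z up; 48 mm above the bench when up, 40 mm when fully in; the pad has a soft cap that gives about 1.5 N per mm, up to 7 mm, and springs back, cushioning the stop (it gives about 1 mm while the pad sinks)
- dock_bowl: fixed white tool dock that carries the empty enamel bowl: plate 240 x 105 x 12 mm lying flat, origin at the centre of its underside on the bench; its -x end points roughly to the robot and carries a grey block 46 x 56 mm, top 30 mm above the bench, centred 92 mm from the dock's centre along -x; all four docks look alike, only the tool on them tells which is which
- pad_bowl (a joint): travel in m of the round orange tally pad of the empty enamel bowl's dock: 0 = up (as at the start), growing downward to the stop at 0.008; it resists a push with about 1.2 N (a little more if pushed fast), and when let go stays at the depth it was pushed to; it counts as tapped in from 0.003 on, any depth beyond is fine
- pad_bowl_top (a point): centre of the top face of the orange pad (36 mm in diameter) on the empty enamel bowl's dock; z up; 48 mm above the bench when up, 40 mm when fully in; the pad has a soft cap that gives about 1.5 N per mm, up to 7 mm, and springs back, cushioning the stop (it gives about 1 mm while the pad sinks)
- pin_brush: loose metal pin brush lying on its dock with the pins up: 167 mm long along its x (handle to -x), head 56 mm wide, 30 mm high with the pins; origin on its underside near the middle
- comb: loose dark red cherrywood comb lying flat on its dock: 164 mm long along its x, 40 mm wide, 7 mm thick; origin at the middle of its underside
- massager: loose violet ribbed silicone massager, a round dome with a knob, 80 mm across and 46 mm high; origin at the centre of its underside
- bowl: loose white enamel bowl, 100 mm across the rim and 42 mm high; origin at the centre of its underside
- blue_box: fixed flip-top box of sky blue hard plastic, 160 x 110 mm, 69 mm high with its lid shut; origin at the centre of its underside; stands to the robot's left of the docks
- blue_lid (a joint): opening angle of the sky blue box's lid, rad: 0 = shut (as at the start)
- shampoo: loose green bottle, 60 mm in diameter, 160 mm high, standing to the robot's right of the docks; origin at the centre of its underside
- balm_jar: loose amber jar, 60 mm in diameter, 60 mm high, standing to the robot's right of the docks; origin at the centre of its underside
Not all that is in view belongs to the job. Of the things like the blue_box, leave any that is yellow; of the rest the smaller one is meant. Of the things that look like the comb, the largest one is meant.

How it is judged:
On the way, in this order (a step that is already met when the one before it is completed fails the run):
1. the pad on the metal pin brush's dock is tapped in by at least 3 mm (value of joint pad_brush above 0.003 m), for 0.2 s.
2. the pad on the cherrywood comb's dock is tapped in by at least 3 mm (value of joint pad_comb above 0.003 m), for 0.2 s.
3. the pad on the ribbed silicone massager's dock is tapped in by at least 3 mm (value of joint pad_massager above 0.003 m), for 0.2 s.
At the end, for the whole second after the job is handed in: the pads of the pin brush's, comb's and massager's docks are in by at least 3 mm, the bowl's pad is still up (less than 2 mm in), the blue box is shut (within 0.1 rad), and brush, comb, massager, bowl, bottle and jar are at rest within 20 mm of where they started (value of joint each of pad_brush, pad_comb, pad_massager above 0.003 m and value of joint pad_bowl below 0.002 m and value of joint blue_lid below 0.1 rad and distance of each of pin_brush, comb, massager, bowl, shampoo, balm_jar from where it was at the start of the episode below 0.02 m and linear speed of each of pin_brush, comb, massager, bowl, shampoo, balm_jar below 0.02 m/s); the robot touches nothing.
It fails at once if the pad on the bowl's dock is pushed in by 2 mm or more (value of joint pad_bowl above 0.002 m).
It fails at once if a dock or its pad is pushed harder than 15 N (contact force between the fingers and dock_brush above 15 N or contact force between the fingers and dock_comb above 15 N or contact force between the fingers and dock_massager above 15 N or contact force between the fingers and dock_bowl above 15 N).
It fails at once if a dock or its pad is pressed by another part of the robot than the fingers (contact force between the arm and dock_brush above 2 N or contact force between the arm and dock_comb above 2 N or contact force between the arm and dock_massager above 2 N or contact force between the arm and dock_bowl above 2 N).
It fails at once if a tool, the bowl, the bottle or the jar is lifted or shifted by more than 20 mm, or tipped by more than 0.4 rad (angle between any of pin_brush, comb, massager, bowl, shampoo, balm_jar's own z axis and vertical above 0.4 rad or distance of any of pin_brush, comb, massager, bowl, shampoo, balm_jar from where it was at the start of the episode above 0.02 m).
It fails at once if the blue box's lid is opened by more than 0.1 rad (value of joint blue_lid above 0.1 rad).
It also fails if it takes over 48 s, if anything falls off the work surface, if the arm or the gripper's body presses on something with over 40 N, if the wrist force passes 120 N, or if a joint passes its speed limit or range.

### The arm

A 7-joint arm with a two-finger parallel gripper is mounted at the origin on the work surface. World frame = base frame: x ahead of the robot, y to its left, z up, the work surface at z = 0. Lengths are in m, angles in rad, forces in N, time in s.
With the tool pointing down it reaches from about 0.35 to 0.775 m from the base axis. Payload 3.1 kg.
Tool frame: the origin (TCP) lies at the very end of the fingers, on their centre line; the grasp point (between the pads) lies 19 mm behind it; z points along the fingers, y is the line along which they close (so a half turn about z gives the same grasp; the last joint's range is limited). The gripper opens to 85 mm and grips with 20 to 120 N. Pads are 22 mm wide; open, the fingers measure 114 mm over their backs; the gripper's body (76 mm by 85 mm) begins 54 mm behind the grasp point. The pads swing forward as they close: fully open they stand 13 mm farther back than shut.
Start: joints at [-1.299, 0.311, 0.014, 1.512, -0.004, 1.319, -0.027], TCP at [0.17, 0.523, 0.231] pointing down, gripper open.
Joint ranges: [-2.7, 2.7], [-0.3, 1.91], [-1.27, 1.3], [0.12, 2.57], [-1.44, 4.58], [0.2, 2.03], [-3.05, 3.05]. Speed limits (rad/s): [2.79, 2.79, 3.14, 3.14, 3.14, 3.14, 3.14].

### API

Orientations are given as a rotation vector (axis times angle).
In Python, from cell import status, eyes, robot gives the robot as it stands. The module is installed in compiled form; this text tells all that it offers.
- The arm moves only by the tool carry_out, never from a script. Its argument "moves" is a list of rows, each a list of 6 numbers: the shift along the tool's x, y, z as a fraction of full scale, then the turn, a rotation vector about the tool's x, y, z as a fraction of full scale. In form: [[tx, ty, tz, rx, ry, rz], ...]. A call has 1 to 20 rows; each row shifts and turns the commanded pose from where the row before left it, along the tool's axes as they then stand; what a row does not reach is not made up. Full scale, the value 1, is 25 cm for a shift and 0.5 rad for a turn. A row lasts 1/8 s, in which the tool goes at most 62.5 mm and 10.7 degrees, less where a joint would pass 70% of its speed; a pose out of reach is approached as far as the arm can. A call with a number of a shift or a turn outside -1 to 1 is refused whole. A call with a gripper value outside its range is refused whole. "jaw" is the opening, from 0 (shut) to 1 (fully open), set as the call begins (left out, the last holds). The fingers move at their own pace and stop on an object; "newtons" is the grip in N (left out, the last holds). Time passes only in rows, so rows that do not move let the fingers close. It gives the time, the measured TCP pose, the force, the opening and the grip force at its end, in the units of the state.
- status.observe(): the state, without advancing time (a new reading comes with each control period).
- eyes.snapshot(name): name is "scene" or "top" or "wrist"; returns the picture (480x640x3 uint8, red, green, blue); there is no depth.
- eyes.camera_info(name): a dict with "fx", "fy", "cx", "cy" (pixels), "eye" and "rotation" of the camera in the world. Camera axes: x right, y down, z forward; pixel columns grow to the right and rows downward; lengths in m; the calibration is good to about 2 mm. A picture is of the moment at which its call begins: read the wrist's pose just before it. camera_info takes no time and is no camera call; for the wrist camera it gives the pose at the moment of the call.
- robot.close_job(): hands the job in; it is judged then, once.
The state is a dict: "time_s": time; "joint_pos": joint angles; "qvel": joint speeds; "joint_efforts": joint torques, N m; "tool_pos": TCP position; "tcp_rot": TCP orientation; "ft_force": force on the tool from outside, world axes, zero at the start; "wrist_torque": the same for the moment, N m; "finger_gap": finger opening in m; "gripper_force": force on a finger pad.
Only numpy, scipy, OpenCV 4.12 (cv2) and the standard library are available. Lean on these libraries where they do the work, as an engineer would, in place of code of your own. Each camera call takes 0.05 s, during which the arm holds its last target. There are 200 camera calls.

## Working session

There is one attempt and no reset: what is moved stays moved. The work goes in short steps, Python scripts to look and compute and a tool call to move; the robot and the scene stay as the last step left them, time stands still between calls to the robot, and variables do not carry over. Pictures are saved under pics/ and viewed, at most 10 in all, crops included, and the job is handed in when it is done.

Besides the shell and the picture viewer there is one more tool, called after ">>>" as name(argument=value, ...), one argument or row to a line, values as JSON. carry_out: Moves the arm, as the interface text tells. Shift numbers are shares of 25 cm and turn numbers shares of 0.5 rad, none past 1 either way. Its arguments: {"type":"object","properties":{"moves":{"type":"array"},"jaw":{"type":"number"},"newtons":{"type":"number"}},"required":["moves"]}

```bash
mkdir -p pics; python3 - <<'E'
from cell import status, eyes, robot
import cv2,json
print(status.observe())
for n in("top","scene"):
    im=eyes.snapshot(n); cv2.imwrite(f"pics/{n}0.png",im[...,::-1]); print(n,eyes.camera_info(n))
E
```

```text
{'time_s': 0.0, 'joint_pos': array([-1.29871637,  0.31174595,  0.01398127,  1.5130607 , -0.00440842,
        1.31917897, -0.02716326]), 'qvel': array([-1.55462207e-03,  1.89565737e-04,  7.03993300e-04,  8.83482308e-05,
        1.21561249e-03,  1.31478313e-04, -2.87125353e-05]), 'joint_efforts': array([-9.46089517e-05, -3.79911768e+01,  1.46072293e-01, -2.30589384e+01,
        1.21876740e-02,  1.35003761e-02,  3.42264478e-06]), 'tool_pos': array([0.16951769, 0.52246246, 0.23020843]), 'tcp_rot': array([-0.49063144, -3.10275441,  0.00368312]), 'ft_force': array([ 1.14174537, -0.70439081,  0.17924603]), 'wrist_torque': array([ 0.02840577, -0.03751542, -0.0304674 ]), 'gripper_force': 0.0, 'finger_gap': 0.08570600169502476}
top {'fx': 575.6585047920121, 'fy': 575.6585047920121, 'cx': 321.1223035005699, 'cy': 244.89657351846049, 'eye': array([0.38448338, 0.09006141, 1.53904531]), 'rotation': array([-2.18425743,  2.17455127, -0.07372522])}
scene {'fx': 455.23999052671786, 'fy': 455.23999052671786, 'cx': 318.45619807481694, 'cy': 238.09961611305872, 'eye': array([ 1.34970585, -0.02996283,  0.8666001 ]), 'rotation': array([-1.82979459, -1.57335671,  0.68777073])}
```

View pics/top0.png

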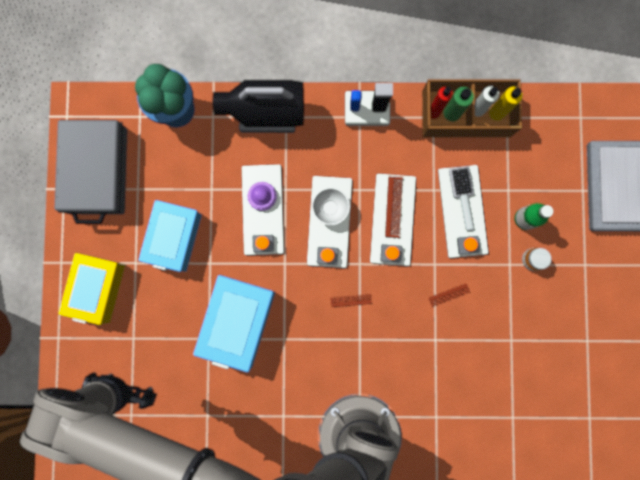

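View pics/scene0.png

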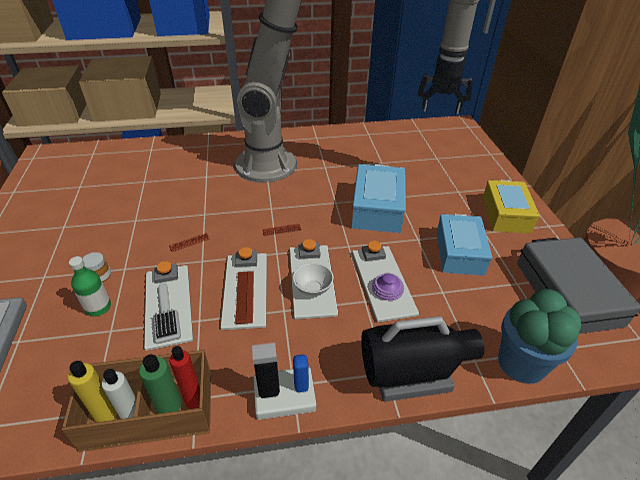

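The top view shows the docks from left to right as massager, bowl, comb and pin brush. Their pads are near (262,243), (328,256), (392,253) and (471,245). The scene view confirms the order.

```bash
cat > h.py <<'E'
from cell import status, eyes
import cv2,numpy as np
from scipy.spatial.transform import Rotation as Rn
def rays(n,uv):
    c=eyes.camera_info(n); R=Rn.from_rotvec(c["rotation"]).as_matrix()
    return np.array(c["eye"]), R@np.array([(uv[0]-c["cx"])/c["fx"],(uv[1]-c["cy"])/c["fy"],1])
def onplane(n,uv,z):
    e,d=rays(n,uv); return e+d*(z-e[2])/d[2]
def blobs(im,lo=60,hi=2000):
    h=cv2.cvtColor(im,cv2.COLOR_RGB2HSV)
    m=cv2.inRange(h,(8,225,190),(20,255,255))
    k,_,s,c=cv2.connectedComponentsWithStats(m)
    return [(s[i,4],c[i].round(1)) for i in range(1,k) if lo<s[i,4]<hi]
def delta(p):
    s=status.observe(); R=Rn.from_rotvec(s["tcp_rot"])
    return R.inv().apply(np.array(p)-s["tool_pos"])/0.25
E
python3 - <<'E'
from h import *
for n in("top","scene"):
    im=cv2.imread(f"pics/{n}0.png")[...,::-1].copy()
    for a,c in blobs(im,25): print(n,a,c,onplane(n,c,.046).round(4))
print(Rn.from_rotvec(status.observe()["tcp_rot"]).as_matrix().round(3))
E
```

```text
top 92 [262.2 242.5] [0.5026 0.2551 0.046 ]
top 107 [470.4 244.1] [ 0.5007 -0.2859  0.046 ]
top 99 [392.1 252.7] [ 0.4774 -0.0827  0.046 ]
top 100 [327.4 254.9] [0.471  0.0853 0.046 ]
[[-0.951  0.309 -0.001]
 [ 0.309  0.951 -0.002]
 [-0.    -0.002 -1.   ]]
```

>>> carry_out(
  moves=[
    [-0.125,-0.148,0.01,0,0,0],
    [-0.125,-0.148,0.01,0,0,0],
    [-0.125,-0.148,0.01,0,0,0],
    [-0.125,-0.148,0.01,0,0,0],
    [-0.125,-0.148,0.01,0,0,0],
    [-0.125,-0.148,0.01,0,0,0],
    [-0.125,-0.148,0.01,0,0,0],
    [-0.125,-0.148,0.01,0,0,0],
    [-0.125,-0.148,0.01,0,0,0],
    [-0.125,-0.148,0.01,0,0,0],
    [-0.125,-0.148,0.01,0,0,0],
    [-0.125,-0.148,0.01,0,0,0],
    [-0.125,-0.148,0.01,0,0,0],
    [-0.125,-0.148,0.01,0,0,0],
    [-0.125,-0.148,0.01,0,0,0],
    [-0.125,-0.148,0.01,0,0,0],
    [-0.125,-0.148,0.01,0,0,0],
    [-0.125,-0.148,0.01,0,0,0],
    [0,0,0,0,0,0],
  ],
  jaw=0,
)

```text
time_s: 2.48
tool_pos: [0.4979, -0.2885, 0.1851]
tcp_rot: [-0.5, -3.099, 0.007]
ft_force: [-0.3, -0.5, -0.2]
finger_gap: 0.0002
gripper_force: 0.0
```

```bash
python3 - <<'E'
from h import *
s=status.observe(); print(s["time_s"],s["tool_pos"],s["ft_force"],s["finger_gap"],s["joint_pos"].round(2))
im=eyes.snapshot("wrist"); cv2.imwrite("pics/w1.png",im[...,::-1])
for a,c in blobs(im,150,30000): print(a,c,onplane("wrist",c,.047).round(4))
print(Rn.from_rotvec(s["tcp_rot"]).as_matrix().round(3))
E
```

```text
2.475 [ 0.4979388  -0.28852245  0.18510825] [-0.32830265 -0.5452378  -0.24090724] 0.00022581928363985736 [-0.07  0.48  0.82  1.54 -0.36  1.28  2.05]
256 [613.   89.6] [ 0.4669 -0.0779  0.047 ]
784 [319.9 231.9] [ 0.4982 -0.2885  0.047 ]
[[-0.949  0.315 -0.003]
 [ 0.315  0.949 -0.004]
 [ 0.002 -0.004 -1.   ]]
```

View pics/w1.png

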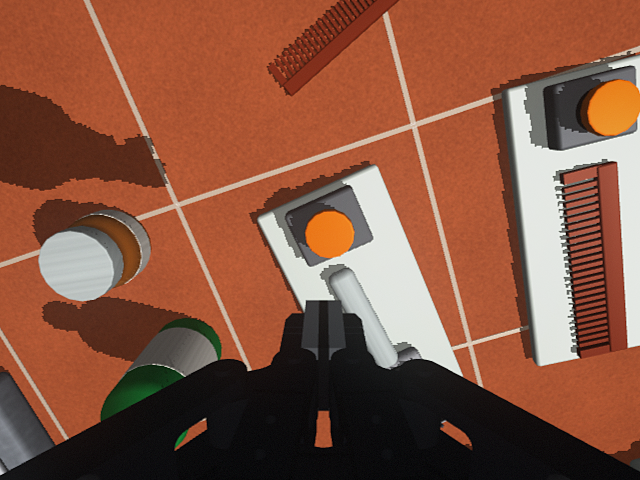

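The brush pad is a disc at about (330,234), radius about 25. The handle end lies beside it, and the comb's pad is clipped at (612,107). My mask caught only part of the disc, so I'll widen it.

```bash
sed -i 's/(8,225,190),(20,255,255)/(9,190,205),(25,255,255)/' h.py; python3 - <<'E'
from h import *
im=cv2.imread("pics/w1.png")[...,::-1].copy()
print(cv2.cvtColor(im,cv2.COLOR_RGB2HSV)[[234,234,220,30,300],[330,345,330,200,60]])
for a,c in blobs(im,150,30000): print(a,c,onplane("wrist",c,.048).round(4))
p=onplane("wrist",(330,234),.048); print(p,delta([p[0],p[1],.06]))
im=cv2.imread("pics/top0.png")[...,::-1].copy()
for a,c in blobs(im,50): print(a,c,onplane("top",c,.047).round(4))
E
```

```text
[[ 14 222 236]
 [ 14 218 239]
 [ 14 224 237]
 [  9 183 170]
 [  8 175 168]]
2244 [614.1 107.3] [ 0.478  -0.0792  0.048 ]
1728 [329.4 234.1] [ 0.5016 -0.2825  0.048 ]
[ 0.5016761  -0.28207112  0.048     ] [-0.00985217  0.01866668  0.50095043]
117 [262.  242.3] [0.503  0.2556 0.047 ]
127 [470.4 244.1] [ 0.5006 -0.2856  0.047 ]
124 [392.1 252.6] [ 0.4776 -0.0826  0.047 ]
119 [327.3 254.9] [0.4709 0.0855 0.047 ]
```

>>> carry_out(
  moves=[
    [-0.01,0.016,0.1,0,0,0],
    [0,0,0.15,0,0,0],
    [0,0,0.15,0,0,0],
    [0,0,0.1,0,0,0],
    [0,0,0,0,0,0],
    [0,0,0,0,0,0],
  ],
)

```text
time_s: 3.28
tool_pos: [0.5037, -0.2803, 0.0625]
tcp_rot: [0.489, 3.102, 0.0]
ft_force: [0.6, -0.4, 0.6]
finger_gap: -0.0001
gripper_force: 0.0
```

>>> carry_out(
  moves=[
    [0,-0.01,0.01,0,0,0],
    [0,0,0.01,0,0,0],
    [0,0,0.01,0,0,0],
    [0,0,0.01,0,0,0],
    [0,0,0.006,0,0,0],
    [0,0,0.006,0,0,0],
    [0,0,0.006,0,0,0],
    [0,0,0.006,0,0,0],
    [0,0,0.006,0,0,0],
    [0,0,0.006,0,0,0],
    [0,0,0,0,0,0],
    [0,0,0,0,0,0],
  ],
)

```text
time_s: 4.78
tool_pos: [0.5021, -0.2833, 0.0423]
tcp_rot: [-0.491, -3.103, -0.0]
ft_force: [-0.1, -0.1, 1.2]
finger_gap: 0.0001
gripper_force: 0.3
```

>>> carry_out(
  moves=[
    [0,0,0.004,0,0,0],
    [0,0,0.004,0,0,0],
    [0,0,0,0,0,0],
    [0,0,0,0,0,0],
  ],
)

```text
time_s: 5.28
tool_pos: [0.5021, -0.2832, 0.0403]
tcp_rot: [0.491, 3.103, 0.0]
ft_force: [0.2, 0.3, 0.4]
finger_gap: 0.0001
gripper_force: 0.4
```

>>> carry_out(
  moves=[
    [0,0,-0.04,0,0,0],
    [0,0,-0.1,0,0,0],
    [0,0,-0.2,0,0,0],
    [0,0,-0.2,0,0,0],
    [0,0,0,0,0,0],
    [0,0,0,0,0,0],
  ],
)

```text
time_s: 6.02
tool_pos: [0.502, -0.283, 0.1753]
tcp_rot: [0.491, 3.103, 0.001]
ft_force: [0.4, 0.3, -0.5]
finger_gap: 0.0001
gripper_force: 0.0
```

```bash
python3 - <<'E'
from h import *
s=status.observe(); print(s["tool_pos"])
im=eyes.snapshot("wrist"); cv2.imwrite("pics/w2.png",im[...,::-1])
for a,c in blobs(im,150,30000): print(a,c,onplane("wrist",c,.048).round(4))
d=delta([.4775,-.082,.17]); print(d)
E
```

```text
[ 0.50195041 -0.28295784  0.17534594]
2389 [613.6 104.8] [ 0.4773 -0.0829  0.048 ]
1776 [319.5 231.7] [ 0.4985 -0.2844  0.048 ]
[0.33887131 0.7333137  0.01882442]
```

View pics/w2.png

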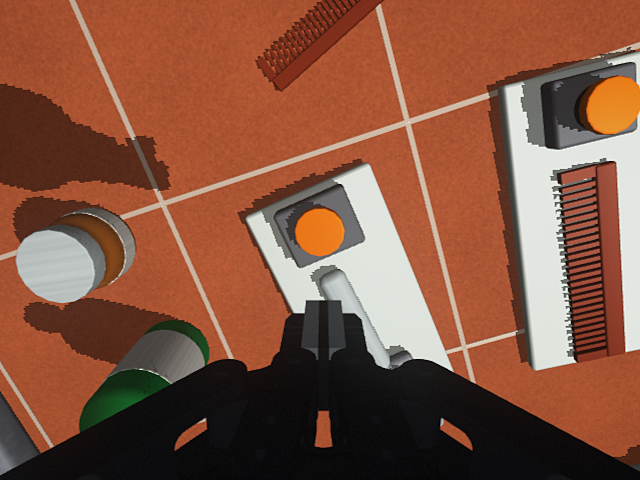

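The brush pad, now at (320,232), looks lower, with less of its side and shadow showing. I'll check this with the apparent disc area.

```bash
python3 - <<'E'
from h import *
e=eyes.camera_info("wrist"); ez=e["eye"][2]; print(e["eye"])
for n,z in(("w1",ez+.0098),("w2",ez)):
    im=cv2.imread(f"pics/{n}.png"); h=cv2.cvtColor(im,cv2.COLOR_BGR2HSV)
    m=cv2.inRange(h,(9,190,205),(25,255,255)); m[:,400:]=0
    c=max(cv2.findContours(m,0,1)[0],key=cv2.contourArea); el=cv2.fitEllipse(cv2.convexHull(c))
    print(n,el,"height",z-.036*e["fx"]/np.sqrt(el[1][0]*el[1][1]))
E
```

```text
[ 0.43205047 -0.26082463  0.31729094]
w1 ((329.40374755859375, 234.00949096679688), (45.9672737121582, 47.68336868286133), 78.62643432617188) height 0.01535238577957837
w2 ((319.46923828125, 231.7350616455078), (46.7276725769043, 48.0312385559082), 83.19116973876953) height 0.009220955235898942
```

The disc dropped about 6 mm, so the brush pad is in. Next is the comb's.

>>> carry_out(
  moves=[
    [0.048,0.105,0,0,0,0],
    [0.048,0.105,0,0,0,0],
    [0.048,0.105,0,0,0,0],
    [0.048,0.105,0,0,0,0],
    [0.048,0.105,0,0,0,0],
    [0.048,0.105,0,0,0,0],
    [0.05,0.105,0,0,0,0],
    [0,0,0,0,0,0],
    [0,0,0,0,0,0],
  ],
)

```text
time_s: 7.2
tool_pos: [0.4778, -0.0832, 0.1746]
tcp_rot: [-0.491, -3.101, 0.002]
ft_force: [-0.2, -0.5, 0.4]
finger_gap: 0.0001
gripper_force: 0.0
```

```bash
python3 - <<'E'
from h import *
s=status.observe(); print(s["tool_pos"])
im=eyes.snapshot("wrist"); cv2.imwrite("pics/w3.png",im[...,::-1])
for a,c in blobs(im,150,30000): print(a,c,onplane("wrist",c,.048).round(4))
d=delta([.4775,-.082,.06]); print(d)
E
```

```text
[ 0.47777427 -0.08315519  0.17455392]
2229 [569.2 147.9] [0.4719 0.0853 0.048 ]
1865 [325.1 234.7] [ 0.4783 -0.0829  0.048 ]
1390 [ 82.5 339.1] [ 0.499  -0.2799  0.048 ]
[0.00352556 0.00646982 0.45928814]
```

View pics/w3.png

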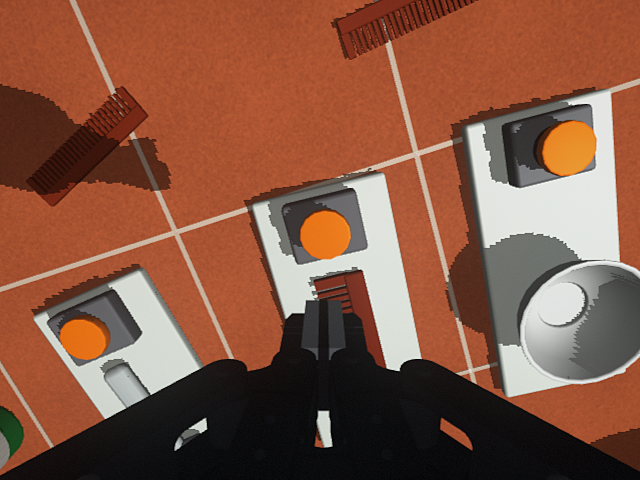

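The comb's pad is at (325,235), right under the TCP. The bowl's pad is at (569,148), and the brush's pad at (83,339) is visibly sunk. Next I press the comb's pad, descending to z of about 0.0405.

>>> carry_out(
  moves=[
    [0,0.002,0.1,0,0,0],
    [0,0,0.15,0,0,0],
    [0,0,0.14,0,0,0],
    [0,0,0.07,0,0,0],
    [0,0,0,0,0,0],
    [0,0,0.01,0,0,0],
    [0,0,0.01,0,0,0],
    [0,0,0.006,0,0,0],
    [0,0,0.006,0,0,0],
    [0,0,0.006,0,0,0],
    [0,0,0.006,0,0,0],
    [0,0,0.006,0,0,0],
    [0,0,0.006,0,0,0],
    [0,0,0.006,0,0,0],
    [0,0,0.006,0,0,0],
    [0,0,0,0,0,0],
    [0,0,0,0,0,0],
  ],
)

```text
time_s: 9.38
tool_pos: [0.4786, -0.0819, 0.0433]
tcp_rot: [-0.491, -3.103, -0.0]
ft_force: [-0.7, 0.3, 0.2]
finger_gap: -0.0002
gripper_force: 0.3
```

>>> carry_out(
  moves=[
    [0,0,0.006,0,0,0],
    [0,0,0.006,0,0,0],
    [0,0,0,0,0,0],
    [0,0,0,0,0,0],
  ],
)

```text
time_s: 9.88
tool_pos: [0.4786, -0.0819, 0.0403]
tcp_rot: [0.491, 3.103, -0.0]
ft_force: [0.7, 0.8, 0.4]
finger_gap: -0.0001
gripper_force: 0.3
```

>>> carry_out(
  moves=[
    [0,0,-0.04,0,0,0],
    [0,0,-0.1,0,0,0],
    [0,0,-0.2,0,0,0],
    [0,0,-0.2,0,0,0],
    [0,0,0,0,0,0],
    [0,0,0,0,0,0],
  ],
)

```text
time_s: 10.62
tool_pos: [0.4782, -0.0817, 0.1752]
tcp_rot: [-0.491, -3.103, -0.001]
ft_force: [0.0, 0.8, 0.0]
finger_gap: -0.0002
gripper_force: 0.0
```

```bash
python3 - <<'E'
from h import *
s=status.observe(); e=eyes.camera_info("wrist"); print(s["tool_pos"])
im=eyes.snapshot("wrist"); cv2.imwrite("pics/w4.png",im[...,::-1])
for n,z in(("w3",e["eye"][2]-s["tool_pos"][2]+.1746),("w4",e["eye"][2])):
    h=cv2.cvtColor(cv2.imread(f"pics/{n}.png"),cv2.COLOR_BGR2HSV)
    m=cv2.inRange(h,(9,190,205),(25,255,255)); m[:,400:]=0; m[:,:200]=0
    c=max(cv2.findContours(m,0,1)[0],key=cv2.contourArea); el=cv2.fitEllipse(cv2.convexHull(c))
    print(n,el,"height",z-.036*e["fx"]/np.sqrt(el[1][0]*el[1][1]))
print(delta([.503,.2555,.175]))
E
```

```text
[ 0.4781727  -0.08166732  0.1751766 ]
w3 ((325.1378173828125, 234.7602996826172), (47.82398986816406, 49.67670822143555), 85.6606216430664) height 0.0179387678792004
w4 ((322.50372314453125, 231.97711181640625), (46.695274353027344, 48.20758056640625), 84.55828857421875) height 0.010335273600111772
[ 0.31920919  1.31361671 -0.00191607]
```

The comb's pad sank about 7 mm. Now I move to the massager's, passing high over the bowl's dock.

>>> carry_out(
  moves=[
    [0.0245,0.101,0,0,0,0],
    [0.0245,0.101,0,0,0,0],
    [0.0245,0.101,0,0,0,0],
    [0.0245,0.101,0,0,0,0],
    [0.0245,0.101,0,0,0,0],
    [0.0245,0.101,0,0,0,0],
    [0.0245,0.101,0,0,0,0],
    [0.0245,0.101,0,0,0,0],
    [0.0245,0.101,0,0,0,0],
    [0.0245,0.101,0,0,0,0],
    [0.0245,0.101,0,0,0,0],
    [0.0245,0.101,0,0,0,0],
    [0.0245,0.101,0,0,0,0],
    [0,0,0,0,0,0],
    [0,0,0,0,0,0],
  ],
)

```text
time_s: 12.55
tool_pos: [0.5043, 0.2535, 0.1752]
tcp_rot: [0.493, 3.103, -0.003]
ft_force: [0.3, -0.7, 0.3]
finger_gap: -0.0
gripper_force: 0.0
```

```bash
python3 - <<'E'
from h import *
s=status.observe(); print(s["tool_pos"])
im=eyes.snapshot("wrist"); cv2.imwrite("pics/w5.png",im[...,::-1])
for a,c in blobs(im,150,30000): print(a,c,onplane("wrist",c,.048).round(4))
d=delta([.503,.2555,.06]); print(d)
E
```

```text
[0.50433001 0.25347187 0.17515489]
1855 [327.3 231.6] [0.5035 0.2559 0.048 ]
1745 [ 84.2 262.5] [0.4718 0.0862 0.048 ]
[0.00880093 0.00804346 0.46133041]
```

View pics/w5.png

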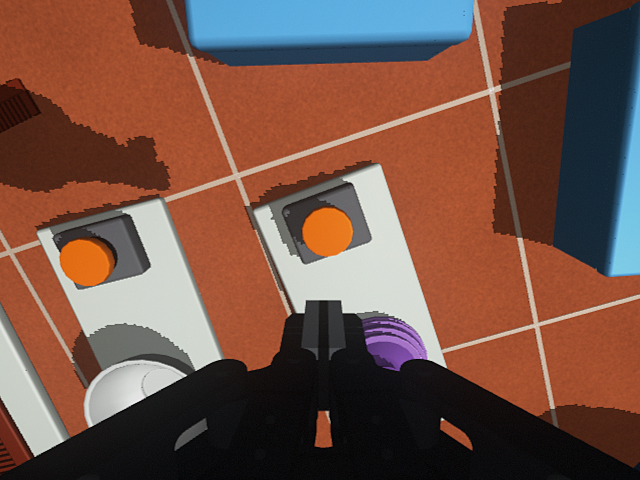

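The massager's pad is at (327,232), under the TCP. The violet dome behind it is clear of the fingers.

>>> carry_out(
  moves=[
    [0.006,0.008,0.1,0,0,0],
    [0,0,0.15,0,0,0],
    [0,0,0.14,0,0,0],
    [0,0,0.07,0,0,0],
    [0,0,0,0,0,0],
    [0,0,0.01,0,0,0],
    [0,0,0.01,0,0,0],
    [0,0,0.006,0,0,0],
    [0,0,0.006,0,0,0],
    [0,0,0.006,0,0,0],
    [0,0,0.006,0,0,0],
    [0,0,0.006,0,0,0],
    [0,0,0.006,0,0,0],
    [0,0,0.006,0,0,0],
    [0,0,0.006,0,0,0],
    [0,0,0,0,0,0],
    [0,0,0,0,0,0],
  ],
)

```text
time_s: 14.72
tool_pos: [0.5033, 0.2572, 0.0433]
tcp_rot: [-0.491, -3.103, 0.0]
ft_force: [0.5, -0.1, 0.6]
finger_gap: 0.0
gripper_force: 0.3
```

>>> carry_out(
  moves=[
    [0,0,0.006,0,0,0],
    [0,0,0.006,0,0,0],
    [0,0,0,0,0,0],
    [0,0,0,0,0,0],
  ],
)

```text
time_s: 15.22
tool_pos: [0.5034, 0.2572, 0.0403]
tcp_rot: [0.491, 3.103, -0.0]
ft_force: [-0.0, 0.5, -0.2]
finger_gap: -0.0003
gripper_force: 0.3
```

>>> carry_out(
  moves=[
    [0,0,-0.04,0,0,0],
    [0,0,-0.1,0,0,0],
    [0,0,-0.2,0,0,0],
    [0,0,-0.2,0,0,0],
    [0,0,0,0,0,0],
    [0,0,0,0,0,0],
  ],
)

```text
time_s: 15.98
tool_pos: [0.503, 0.2572, 0.1754]
tcp_rot: [-0.491, -3.103, -0.0]
ft_force: [-0.6, -0.5, -0.7]
finger_gap: -0.0001
gripper_force: 0.0
```

```bash
python3 - <<'E'
from h import *
s=status.observe(); e=eyes.camera_info("wrist"); print(s["tool_pos"])
im=eyes.snapshot("wrist"); cv2.imwrite("pics/w6.png",im[...,::-1])
for n in("w5","w6"):
    h=cv2.cvtColor(cv2.imread(f"pics/{n}.png"),cv2.COLOR_BGR2HSV)
    m=cv2.inRange(h,(9,190,205),(25,255,255)); m[:,400:]=0; m[:,:200]=0
    c=max(cv2.findContours(m,0,1)[0],key=cv2.contourArea); el=cv2.fitEllipse(cv2.convexHull(c))
    print(n,el,"height",e["eye"][2]-.036*e["fx"]/np.sqrt(el[1][0]*el[1][1]))
cv2.imwrite("pics/s6.png",eyes.snapshot("scene")[...,::-1])
E
```

```text
[0.50300466 0.25721769 0.17536631]
w5 ((327.2524719238281, 231.53761291503906), (47.53125762939453, 49.48359680175781), 85.04713439941406) height 0.01719839027325948
w6 ((322.35931396484375, 232.4563751220703), (46.60243225097656, 47.940555572509766), 87.88478088378906) height 0.009361827035749781
```

View pics/s6.png

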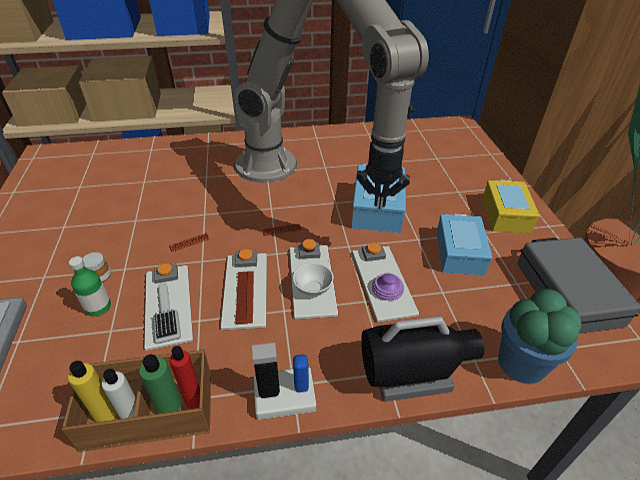

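The scene view shows every tool in place and the arm clear above the docks. The three ticked pads, near (165,270), (245,255) and (374,248), are lower, and the bowl's, at (309,245), is still up. I'm handing in.

```bash
python3 -c "
from cell import robot
print(robot.close_job())"
```

```text
the job is handed in; nothing more can be done
None
```

I tapped in the pin brush's, comb's and massager's pads in that order, each sinking about 6–8 mm by camera, left the bowl's pad up with no tool visibly moved, and handed the job in; no verdict came back.

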